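# Take the dry plaster car out of the casting mould

## Robot

A 6-joint arm with a two-finger parallel gripper is mounted at the origin on the work surface. World frame = base frame: x ahead of the robot, y to its left, z up, the work surface at z = 0. Lengths are in m, angles in rad, forces in N, time in s.
With the tool pointing down it reaches from about 0.35 to 0.85 m from the base axis. Payload 8.1 kg.
Tool frame: the origin (TCP) lies on the centre line of the jaws, within the pads' length; the fingertips stand robot.tips_ahead ahead of it and the grasp point (between the pads) lies 6 mm ahead of it (robot.tips_ahead is the distance from the TCP to the fingertips, in m); z points along the fingers, y is the line along which they close (so a half turn about z gives the same grasp; the last joint's range is limited). The gripper opens to 93 mm and grips with 3 to 60 N. Pads are 15 mm wide; open, the fingers measure 128 mm over their backs; the gripper's body (75 mm by 188 mm) begins 65 mm behind the grasp point.
Start: joints at [1.051, 0.13, 1.488, -0, 1.523, -0.085], TCP at [0.253, 0.544, 0.244] pointing down, gripper open.
Joint ranges: [-2.96, 2.96], [-0.89, 2.26], [0.02, 2.5], [-1.34, 4.48], [0, 2.73], [-2.66, 2.66]. Speed limits (rad/s): [2.39, 2.39, 2.79, 3.14, 3.14, 3.14].

## Interface

Orientations are given as a rotation vector (axis times angle).
In Python, from plant import robot gives the robot as it stands.
- The arm moves only by the tool apply_moves, never from a script. Its arguments are lists of equal length, an entry for each row: "delta_pos": the shift along the tool's x, y, z in cm, a list of three; "twist": the turn about the tool's z in rad. A call has 1 to 8 rows; each row shifts and turns the commanded pose from where the row before left it, along the tool's axes as they then stand; what a row does not reach is not made up. A row lasts 1/8 s, in which the tool goes at most 62.5 mm and 10.7 degrees, less where a joint would pass 70% of its speed; a pose out of reach is approached as far as the arm can. A call with a gripper value outside its range is refused whole. "gripper" is the finger opening in cm, from 0 to 9.3, set as the call begins (left out, the last holds). The fingers move at their own pace and stop on an object; "squeeze" is the grip in N (left out, the last holds). Time passes only in rows, so rows that do not move let the fingers close. It gives the time, the measured TCP pose, the force, the opening and the grip force at its end, in the units of the state.
- robot.read_state(): the state, without advancing time (a new reading comes with each control period).
- robot.read_camera(name): name is "side" or "top" or "wrist"; returns a dict with "frame" (420x560x3 uint8, red, green, blue), "vertical_fov" (degrees; the focal length in pixels is half the picture's height over the tangent of half this angle, whatever the lens; pixels are square), "cx", "cy" (the principal point, pixels), "R" (3x3) and "t" (3): a world point X has camera coordinates R X + t. Camera axes: x right, y down, z forward; pixel columns grow to the right and rows downward; lengths in m; the calibration is good to about 2 mm. A picture is of the moment at which its call begins. There is no depth.
- robot.close_job(): hands the job in; it is judged then, once.
The state is a dict: "t": time; "q": joint angles; "dq": joint speeds; "joint_torque": joint torques, N m; "tool_pos": TCP position; "orientation": TCP orientation; "force": force on the tool from outside, world axes, zero at the start; "wrist_torque": the same for the moment, N m; "opening": finger opening in m; "gripper_force": force on a finger pad.
Only numpy, scipy, OpenCV 4.12 (cv2) and the standard library are available. Lean on these libraries where they do the work, as an engineer would, in place of code of your own. Each camera call takes 0.05 s, during which the arm holds its last target. There are 200 camera calls.

## Task

Three plaster toy cars are sitting in the open blue mould; they look the same, but only one has dried, and you can tell it by its weight: it is clearly lighter than the two damp ones. Find it by lifting the cars a little, take it out of the mould and set it down on its wheels, flat on the floor of the black serving tray, without dropping any car. The two damp cars must end up fully seated in the mould, and the other things on the counter stay where they are.

Things in the scene. Friction and masses are not known exactly. Their poses are not given: they have to be found in the camera images.
- car_a: white plaster toy car, 120 long (own x), 46 wide, 64 high, one of three alike. Body 36 high; the cabin on its middle is 56 long, 36 wide, 28 high, with flat upright sides to grip; bonnet and boot are flat, 32 long each. Origin: centre of underside, z up. The dry one (any of the three, in any cavity) weighs about 240 g, the damp ones 440 g each.
- car_b: white plaster toy car, 120 long (own x), 46 wide, 64 high, one of three alike. Body 36 high; the cabin on its middle is 56 long, 36 wide, 28 high, with flat upright sides to grip; bonnet and boot are flat, 32 long each. Origin: centre of underside, z up. The dry one (any of the three, in any cavity) weighs about 240 g, the damp ones 440 g each.
- car_c: white plaster toy car, 120 long (own x), 46 wide, 64 high, one of three alike. Body 36 high; the cabin on its middle is 56 long, 36 wide, 28 high, with flat upright sides to grip; bonnet and boot are flat, 32 long each. Origin: centre of underside, z up. The dry one (any of the three, in any cavity) weighs about 240 g, the damp ones 440 g each.
- mould: open lower half of a blue casting mould, fixed, 154 (own x) by 208 (own y) by 32 high. Origin: centre of underside. Three cavities at own y -64, 0, +64, each 124 by 50, 20 deep, floor 12 above the counter; a car sits in each, along the mould's x, with 2 play all round, its body 16 proud of the mould and the cabin above that. Brass studs 6 high at the corners.
- tray: black serving tray with a dark red floor, fixed to the counter: inner floor 240 (own x) by 180 (own y), floor 6 thick, lip 22 high, low bar handles (top 40 above the counter) on the two short ends. Origin: centre of its underside.
- mug: bystander: blue mug, 80 across, 85 high. Origin: centre of its underside.
- paint: bystander: yellow paint jar with a red cap, 64 across, 85 high. Origin: centre of its underside.
- brush: bystander: paint brush lying flat, 180 long (own x). Origin: on its underside.
Mind the look-alikes: they are no part of the job. Leave any green or turquoise look-alike of the car_b alone.

How it is judged:
On the way:
1. a car is held in the fingers, lifted clear out of the mould (((z of car_a in the frame of mould above 0.045 m and contact force between car_a and the fingers above 0.5 N) or (z of car_b in the frame of mould above 0.045 m and contact force between car_b and the fingers above 0.5 N) or (z of car_c in the frame of mould above 0.045 m and contact force between car_c and the fingers above 0.5 N))), for 0.1 s.
At the end, for the whole second after the job is handed in: The dry car (weight on the tray under 3.3 N) is at rest inside the tray, its underside within 4 mm of the tray floor; both damp cars are at rest in mould cavities, undersides within 4 mm of the cavity floor; all upright within 0.1 rad (((contact force between car_a and tray between 1.2 and 3.3 N and z of car_a in the frame of tray below 0.01 m and x of car_a in the frame of tray between -0.12 and 0.12 m and y of car_a in the frame of tray between -0.09 and 0.09 m and z of each of car_b, car_c in the frame of mould below 0.016 m and x of car_b in the frame of mould between -0.03 and 0.03 m and y of car_b in the frame of mould between -0.09 and 0.09 m and x of car_c in the frame of mould between -0.03 and 0.03 m and y of car_c in the frame of mould between -0.09 and 0.09 m) or (contact force between car_b and tray between 1.2 and 3.3 N and z of car_b in the frame of tray below 0.01 m and x of car_b in the frame of tray between -0.12 and 0.12 m and y of car_b in the frame of tray between -0.09 and 0.09 m and z of each of car_a, car_c in the frame of mould below 0.016 m and x of car_a in the frame of mould between -0.03 and 0.03 m and y of car_a in the frame of mould between -0.09 and 0.09 m and x of car_c in the frame of mould between -0.03 and 0.03 m and y of car_c in the frame of mould between -0.09 and 0.09 m) or (contact force between car_c and tray between 1.2 and 3.3 N and z of car_c in the frame of tray below 0.01 m and x of car_c in the frame of tray between -0.12 and 0.12 m and y of car_c in the frame of tray between -0.09 and 0.09 m and z of each of car_a, car_b in the frame of mould below 0.016 m and x of car_a in the frame of mould between -0.03 and 0.03 m and y of car_a in the frame of mould between -0.09 and 0.09 m and x of car_b in the frame of mould between -0.03 and 0.03 m and y of car_b in the frame of mould between -0.09 and 0.09 m)) and angle between each of car_a, car_b, car_c's own z axis and vertical below 0.1 rad and linear speed of each of car_a, car_b, car_c below 0.02 m/s); the robot touches nothing.
It fails at once if a car is dropped or thrown: it moves faster than 0.6 m/s while the fingers are not holding it (a fall of about 20 mm) ((linear speed of car_a above 0.6 m/s and contact force between car_a and the fingers below 0.3 N) or (linear speed of car_b above 0.6 m/s and contact force between car_b and the fingers below 0.3 N) or (linear speed of car_c above 0.6 m/s and contact force between car_c and the fingers below 0.3 N)).
It fails at once if a bystander (mug, paint jar, brush) is moved more than 30 mm (distance of any of mug, paint, brush from where it was at the start of the episode above 0.03 m).
It also fails if it takes over 61 s, if anything falls off the work surface, if the arm or the gripper's body presses on something with over 40 N, if the wrist force passes 120 N, or if a joint passes its speed limit or range.

## Working session

There is one attempt and no reset: what is moved stays moved. The work goes in short steps, Python scripts to look and compute and a tool call to move; the robot and the scene stay as the last step left them, time stands still between calls to the robot, and variables do not carry over. Pictures are saved under pics/ and viewed, at most 10 in all, crops included, and the job is handed in when it is done.

Besides the shell and the picture viewer there is one more tool, called after "Call:" as name(argument=value, ...), one argument or row to a line, values as JSON. apply_moves: Moves the arm, as the interface text tells. Its arguments: {"type":"object","properties":{"delta_pos":{"type":"array"},"twist":{"type":"array"},"gripper":{"type":"number"},"squeeze":{"type":"number"}},"required":["delta_pos","twist"]}

```bash
mkdir -p pics
cat > h.py <<'E'
import numpy as np,cv2
from plant import robot
def snap(n,f):
    c=robot.read_camera(n); cv2.imwrite('pics/'+f,c['frame'][:,:,::-1]); 
    np.savez('pics/'+f[:-4]+'.npz',**{k:v for k,v in c.items()}); return c
def px(c,u,v,z):
    f=210/np.tan(np.radians(float(c['vertical_fov']))/2)
    R=np.array(c['R']);t=np.array(c['t'])
    d=R.T@np.array([(u-c['cx'])/f,(v-c['cy'])/f,1]); o=-R.T@t
    return o+d*(z-o[2])/d[2]
def proj(c,X):
    f=210/np.tan(np.radians(float(c['vertical_fov']))/2)
    p=np.array(c['R'])@np.array(X)+np.array(c['t']); return f*p[0]/p[2]+c['cx'],f*p[1]/p[2]+c['cy']
E
python3 - <<'E'
from h import *
c=snap('top','top1.png'); snap('side','side1.png')
s=robot.read_state(); print({k:np.round(v,4) for k,v in s.items()}); print(robot.tips_ahead, -np.array(c['R']).T@c['t'])
E
```

```text
{'t': np.float64(0.1), 'q': array([ 1.0506,  0.1311,  1.4892, -0.    ,  1.523 , -0.0854]), 'dq': array([-0.0003, -0.0025, -0.0002,  0.0007,  0.0023,  0.0002]), 'joint_torque': array([ 1.20000e-03, -5.61338e+01, -4.93099e+01,  7.70000e-02,
        2.90000e-02, -1.00000e-04]), 'tool_pos': array([0.2525, 0.5438, 0.2427]), 'orientation': array([-6.7750e-01, -3.0672e+00,  2.5000e-03]), 'force': array([-0.4695, -0.0376,  0.1464]), 'wrist_torque': array([-0.0041,  0.0061,  0.0041]), 'gripper_force': np.float64(0.0), 'opening': np.float64(0.0928)}
0.025 [0.20381755 0.01014371 1.53078946]
```

View pics/top1.png

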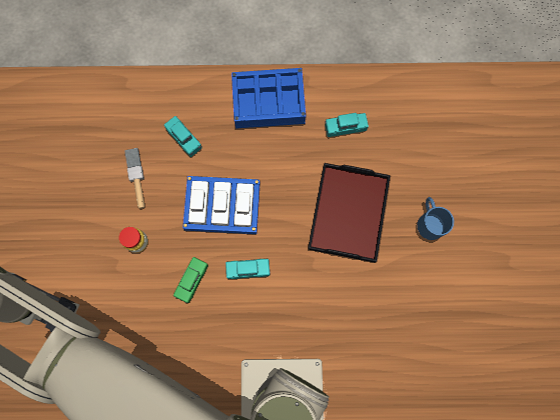

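View pics/side1.png

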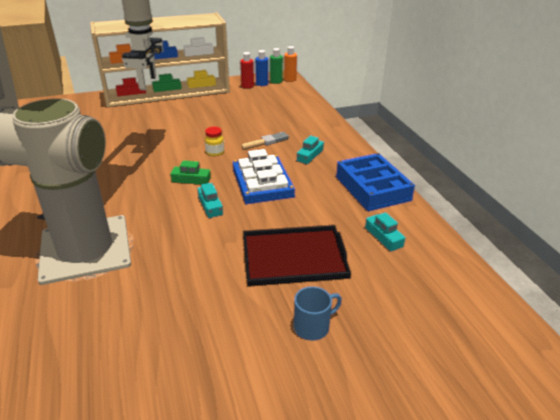

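The top view shows the mould around (222,205), with white cars at about (198,202), (221,203) and (244,204). The tray is at (349,212). I'll enlarge the mould and measure.

Run:
```python
from h import *
c=np.load('pics/top1.npz'); im=cv2.imread('pics/top1.png')
cv2.imwrite('pics/crop1.png',cv2.resize(im[165:245,175:275],None,fx=7,fy=7,interpolation=cv2.INTER_CUBIC))
for n,u,v,z in [('m',188,178,.032),('m',259,180,.032),('m',257,233,.032),('m',185,230,.032)]+[('t',*p,.022) for p in [(324,165),(390,176),(376,261),(309,250)]]: print(n,px(c,u,v,z).round(4))
g=cv2.inRange(im[165:245,175:275],(200,200,200),(255,255,255))
```

```text
m [0.6115 0.2614 0.032 ]
m [0.6033 0.0583 0.032 ]
m [0.4501 0.0645 0.032 ]
m [0.4608 0.2662 0.032 ]
t [ 0.6487 -0.1296  0.022 ]
t [ 0.6136 -0.3185  0.022 ]
t [ 0.3693 -0.2661  0.022 ]
t [ 0.402  -0.0804  0.022 ]
```

View pics/crop1.png

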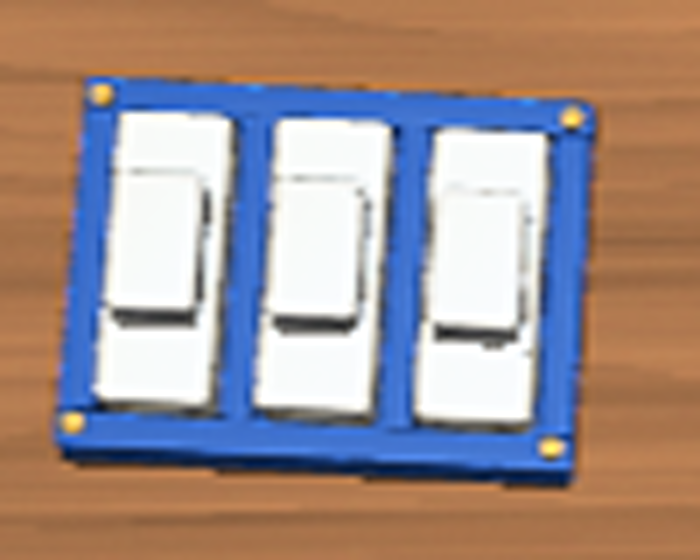

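The crop shows the studs at (101,94), (571,118), (551,447) and (73,421), with the three cabin roofs clearly visible.

Run:
```python
from h import *
c=np.load('pics/top1.npz')
def P(u,v,z): return px(c,175+(u+.5)/7-.5,165+(v+.5)/7-.5,z)[:2]
S=np.array([P(*p,.038) for p in [(101,94),(571,118),(551,447),(73,421)]])
print('studs',S.round(4),S.mean(0).round(4),[np.linalg.norm(S[i]-S[i-1]).round(4) for i in range(4)])
ax=(S[0]+S[1]-S[2]-S[3]); th=np.arctan2(ax[1],ax[0]); ay=S[0]+S[3]-S[1]-S[2]; th2=np.arctan2(-ay[0],ay[1]); print(th,th2)
m=S.mean(0); t=(th+th2)/2; Ry=np.array([-np.sin(t),np.cos(t)])
for y in(.064,0,-.064): print('cav',(m+y*Ry).round(4))
for q in [[(127,172),(203,176),(193,313),(113,308)],[(288,180),(364,183),(355,320),(273,316)],[(448,188),(523,195),(517,332),(435,326)]]:
  K=np.array([P(*p,.076) for p in q]); print('car',K.mean(0).round(4),[np.linalg.norm(K[i]-K[i-1]).round(3) for i in range(4)])
from scipy.spatial.transform import Rotation as Ro
s=robot.read_state(); R=Ro.from_rotvec(s['orientation']).as_matrix(); print(R.round(3),s['tool_pos'],s['q'])
# need tool y = +-Ry
a=np.arctan2(R[1,1],R[0,1]); b=np.arctan2(Ry[1],Ry[0])
print('world yaw needed',[(b+k*np.pi-a+np.pi)%(2*np.pi)-np.pi for k in(0,1)])
```

```text
studs [[0.6098 0.2576]
 [0.5976 0.0662]
 [0.4621 0.0746]
 [0.4747 0.2656]] [0.536 0.166] [np.float64(0.1353), np.float64(0.1917), np.float64(0.1357), np.float64(0.1914)]
-0.060253398390481286 -0.06488343753869324
cav [0.54   0.2299]
cav [0.536 0.166]
cav [0.532  0.1021]
car [0.539 0.227] [np.float64(0.055), np.float64(0.03), np.float64(0.055), np.float64(0.031)]
car [0.5352 0.1636] [np.float64(0.055), np.float64(0.03), np.float64(0.055), np.float64(0.032)]
car [0.5303 0.1004] [np.float64(0.056), np.float64(0.03), np.float64(0.055), np.float64(0.032)]
[[-0.907  0.421 -0.001]
 [ 0.421  0.907 -0.001]
 [ 0.    -0.002 -1.   ]] [0.25249255 0.54376336 0.24268919] [ 1.05059096e+00  1.31107375e-01  1.48915245e+00 -2.83835615e-05
  1.52301915e+00 -8.54184097e-02]
world yaw needed [np.float64(0.37221706394227905), np.float64(-2.769375589647514)]
```

Call:
apply_moves(
  delta_pos=[
    [-4.91,-2.05,0],
    [-4.91,-2.05,0],
    [-4.91,-2.05,0],
    [-4.91,-2.05,0],
    [-4.91,-2.05,0],
    [-4.91,-2.05,0],
    [-4.91,-2.05,0],
    [-4.91,-2.05,0],
  ],
  twist=[0,0,0,0,0,0,0,0],
  gripper=4.8,
)

```text
t: 1.1
tool_pos: [0.5406, 0.2285, 0.2432]
orientation: [-0.678, -3.067, 0.0]
force: [-0.6, 0.7, -0.5]
opening: 0.0481
gripper_force: 0.0
```

Call:
apply_moves(
  delta_pos=[
    [0,0,2],
    [0,0,2],
    [0,0,2],
    [0,0,0],
    [0,0,0],
  ],
  twist=[-0.124,-0.124,-0.124,0,0],
)

```text
t: 1.72
tool_pos: [0.54, 0.2301, 0.1842]
orientation: [0.103, 3.14, 0.0]
force: [-0.5, 0.1, 0.5]
opening: 0.0482
gripper_force: 0.0
```

```bash
cat >> h.py <<'E'
from scipy.spatial.transform import Rotation as Ro
def go(tx,ty,tz,yaw=None):
    s=robot.read_state();R=Ro.from_rotvec(s['orientation']).as_matrix();p=s['tool_pos']
    print('t',s['t'],'pos',p.round(4),'tool d cm',(R.T@(np.array([tx,ty,tz])-p)*100).round(2),'yaw y',np.arctan2(-R[0,1],R[1,1]).round(4),'tilt',R[:,2].round(4),'F',s['force'].round(2),'open',s['opening'].round(4))
E
python3 - <<'E'
from h import *
go(.540,.230,.1)
c=snap('wrist','w1.png')
E
```

```text
Traceback (most recent call last):
  File "h.py", line 17, in go
    print('t',s['t'],'pos',p.round(4),'tool d cm',(R.T@(np.array([tx,ty,tz])-p)*100).round(2),'yaw y',np.arctan2(-R[0,1],R[1,1]).round(4),'tilt',R[:,2].round(4),'F',s['force'].round(2),'open',s['opening'].round(4))
                                                                                                                                                                                                ^^^^^^^^^^^^^^^^^^
AttributeError: 'float' object has no attribute 'round'
```

```bash
sed -i "s/s\['opening'\].round(4)/s['opening']/; s/'t',s\['t'\]/'t',round(float(s['t']),2)/" h.py
python3 - <<'E'
from h import *
go(.540,.230,.1)
c=snap('wrist','w1.png'); print(np.array(c['R']).round(3), proj(c,[.54,.2299,.076]), [proj(c,[.54+a*28e-3,.2299+b*18e-3,.076]) for a,b in((1,1),(1,-1),(-1,-1),(-1,1))])
E
```

```text
t 1.73 pos [0.54   0.2301 0.1842] tool d cm [ 0.01 -0.01  8.42] yaw y -0.0655 tilt [ 3.e-04  1.e-04 -1.e+00] F [-0.47  0.1   0.49] open 0.0481826337316893
[[ 0.065  0.998 -0.   ]
 [ 0.965 -0.063  0.253]
 [ 0.253 -0.017 -0.967]] (np.float64(273.90447754224823), np.float64(210.64061606445526)) [(np.float64(296.00865938926114), np.float64(239.3846878969694)), (np.float64(256.0131309311532), np.float64(241.8440371344344)), (np.float64(250.61205372746215), np.float64(180.3513654638478)), (np.float64(292.84530032221454), np.float64(177.60685502554992))]
```

View pics/w1.png

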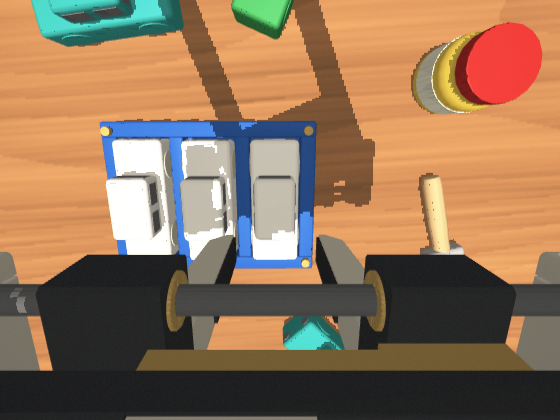

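The wrist view shows the left car's roof at about (275,208), against a predicted (274,211), so it's aligned to about 1 mm. Descending.

Call:
apply_moves(
  delta_pos=[
    [0,0,2.2],
    [0,0,2.2],
    [0,0,2.2],
    [0,0,2.2],
    [0,0,1.2],
    [0,0,0.8],
    [0,0,0],
    [0,0,0],
  ],
  twist=[0,0,0,0,0,0,0,0],
)

```text
t: 2.78
tool_pos: [0.5405, 0.2302, 0.0766]
orientation: [0.099, 3.139, 0.001]
force: [-0.2, -1.5, 0.2]
opening: 0.048
gripper_force: 0.0
```

Call:
apply_moves(
  delta_pos=[
    [0,0,0],
    [0,0,0],
    [0,0,0],
    [0,0,0],
  ],
  twist=[0,0,0,0],
  gripper=2.5,
  squeeze=25,
)

```text
t: 3.28
tool_pos: [0.5404, 0.2297, 0.0763]
orientation: [0.099, 3.139, -0.0]
force: [-0.7, -3.4, 5.1]
opening: 0.036
gripper_force: 25.0
```

Call:
apply_moves(
  delta_pos=[
    [0,0,-0.3],
    [0,0,-0.4],
    [0,0,-0.4],
    [0,0,-0.4],
    [0,0,0],
    [0,0,0],
    [0,0,0],
    [0,0,0],
  ],
  twist=[0,0,0,0,0,0,0,0],
)

```text
t: 4.28
tool_pos: [0.5398, 0.23, 0.0904]
orientation: [-0.099, -3.14, 0.0]
force: [0.5, 0.0, -4.5]
opening: 0.0357
gripper_force: 25.0
```

Run:
```python
from h import *
F=[]
for i in range(6):
    robot.read_camera('side'); s=robot.read_state(); F.append(np.r_[s['force'],s['wrist_torque']])
print(np.mean(F,0).round(2),np.std(F,0).round(2)); go(.54,.23,.0763)
```

```text
[ 0.3  -0.21 -4.62  0.01 -0.01 -0.02] [0.47 0.33 0.3  0.04 0.03 0.02]
t 4.58 pos [0.5399 0.23   0.0906] tool d cm [-0.01  0.    1.43] yaw y -0.0627 tilt [-0. -0. -1.] F [ 0.52 -0.53 -4.49] open 0.03573544281142145
```

About 4.6 N, so this car is damp. Putting it back and going to the middle one.

Call:
apply_moves(
  delta_pos=[
    [0,0,0.4],
    [0,0,0.4],
    [0,0,0.4],
    [0,0,0.3],
    [0,0,0],
    [0,0,0],
  ],
  twist=[0,0,0,0,0,0],
)

```text
t: 5.32
tool_pos: [0.5398, 0.2298, 0.0762]
orientation: [-0.099, -3.14, 0.001]
force: [-4.6, -3.4, 4.2]
opening: 0.0355
gripper_force: 25.0
```

Call:
apply_moves(
  delta_pos=[
    [0,0,0],
    [0,0,0],
    [0,0,0],
    [0,0,0],
  ],
  twist=[0,0,0,0],
  gripper=4.8,
)

```text
t: 5.82
tool_pos: [0.54, 0.2301, 0.0757]
orientation: [0.099, 3.14, 0.0]
force: [-0.7, 1.1, -0.5]
opening: 0.048
gripper_force: 0.0
```

Call:
apply_moves(
  delta_pos=[
    [0,0,-1],
    [0,0,-2],
    [0,0,-2],
    [0,-2.1,0],
    [0,-2.2,0],
    [0,-2.1,0],
    [0,0,0],
    [0,0,0],
  ],
  twist=[0,0,0,0,0,0,0,0],
)

```text
t: 6.82
tool_pos: [0.5357, 0.1657, 0.1253]
orientation: [-0.1, -3.139, -0.0]
force: [-0.8, 0.2, -0.1]
opening: 0.0478
gripper_force: 0.0
```

Run:
```python
from h import *
go(.536,.166,.0763)
c=snap('top','top2.png'); im=cv2.imread('pics/top2.png'); s=snap('side','s2.png'); im2=cv2.imread('pics/s2.png')
cv2.imwrite('pics/c2.png',np.hstack([cv2.resize(im[165:245,175:275],(400,320)),cv2.resize(im2[130:210,215:315],(400,320))]))
```

```text
t 6.83 pos [0.5357 0.1657 0.1253] tool d cm [-0.03  0.04  4.9 ] yaw y -0.0639 tilt [-6.e-04  2.e-04 -1.e+00] F [-0.76  0.25 -0.05] open 0.04781119001660572
```

View pics/c2.png

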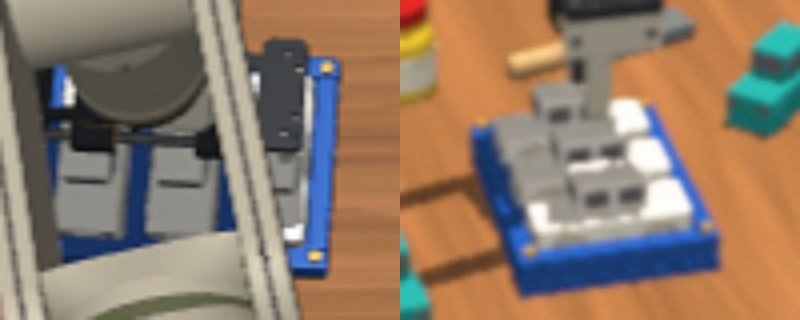

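The side crop shows all three cars in the mould at the same height, and the first (back) one seated. Gripping the middle car next.

Call:
apply_moves(
  delta_pos=[
    [0,0,2],
    [0,0,1.5],
    [0,0,0.9],
    [0,0,0.5],
    [0,0,0],
    [0,0,0],
  ],
  twist=[0,0,0,0,0,0],
)

```text
t: 7.68
tool_pos: [0.5363, 0.1662, 0.0772]
orientation: [0.099, 3.139, 0.0]
force: [-0.2, 0.1, 0.2]
opening: 0.0481
gripper_force: 0.0
```

Call:
apply_moves(
  delta_pos=[
    [0,0,0],
    [0,0,0],
    [0,0,0],
    [0,0,0],
  ],
  twist=[0,0,0,0],
  gripper=2.5,
  squeeze=25,
)

```text
t: 8.18
tool_pos: [0.5363, 0.1658, 0.0772]
orientation: [0.099, 3.139, -0.001]
force: [-0.7, -4.7, 6.0]
opening: 0.0357
gripper_force: 25.0
```

Call:
apply_moves(
  delta_pos=[
    [0,0,-0.3],
    [0,0,-0.4],
    [0,0,-0.4],
    [0,0,-0.4],
    [0,0,0],
    [0,0,0],
    [0,0,0],
    [0,0,0],
  ],
  twist=[0,0,0,0,0,0,0,0],
)

```text
t: 9.18
tool_pos: [0.5358, 0.1661, 0.0915]
orientation: [-0.099, -3.14, 0.0]
force: [0.4, 0.3, -4.6]
opening: 0.0355
gripper_force: 25.0
```

Run:
```python
from h import *
F=[]
for i in range(6):
    robot.read_camera('side'); s=robot.read_state(); F.append(np.r_[s['force'],s['wrist_torque']])
print(np.mean(F,0).round(2),np.std(F,0).round(2)); go(.536,.166,.0763)
```

```text
[ 0.3  -0.22 -4.39  0.06 -0.01  0.01] [0.34 0.65 0.67 0.03 0.03 0.03]
t 9.47 pos [0.5359 0.1661 0.0916] tool d cm [-0.02 -0.01  1.53] yaw y -0.0628 tilt [-1.e-04  0.e+00 -1.e+00] F [ 0.51  0.45 -5.57] open 0.03567123863973071
```

Also damp. Putting it back and weighing the third to confirm.

Call:
apply_moves(
  delta_pos=[
    [0,0,0.4],
    [0,0,0.4],
    [0,0,0.4],
    [0,0,0.3],
    [0,0,0],
    [0,0,0],
  ],
  twist=[0,0,0,0,0,0],
)

```text
t: 10.22
tool_pos: [0.5358, 0.166, 0.077]
orientation: [-0.099, -3.14, 0.0]
force: [-4.9, -3.3, 2.9]
opening: 0.036
gripper_force: 25.0
```

Call:
apply_moves(
  delta_pos=[
    [0,0,0],
    [0,0,0],
    [0,0,0],
    [0,0,0],
  ],
  twist=[0,0,0,0],
  gripper=4.8,
)

```text
t: 10.72
tool_pos: [0.536, 0.1662, 0.0767]
orientation: [0.099, 3.14, 0.0]
force: [-0.3, 0.7, -0.7]
opening: 0.0479
gripper_force: 0.0
```

Call:
apply_moves(
  delta_pos=[
    [0,0,-1],
    [0,0,-2],
    [0,0,-2],
    [0,-2.1,0],
    [0,-2.2,0],
    [0,-2.1,0],
    [0,0,0],
    [0,0,0],
  ],
  twist=[0,0,0,0,0,0,0,0],
)

```text
t: 11.72
tool_pos: [0.5318, 0.1019, 0.1266]
orientation: [-0.1, -3.14, -0.0]
force: [-0.4, 0.2, -0.2]
opening: 0.0479
gripper_force: 0.0
```

Call:
apply_moves(
  delta_pos=[
    [0,0,2],
    [0,0,1.5],
    [0,0,0.9],
    [0,0,0.5],
    [0,0,0],
    [0,0,0],
  ],
  twist=[0,0,0,0,0,0],
)

```text
t: 12.48
tool_pos: [0.5323, 0.1023, 0.0782]
orientation: [0.098, 3.139, 0.0]
force: [0.6, -1.2, 0.1]
opening: 0.0481
gripper_force: 0.0
```

Call:
apply_moves(
  delta_pos=[
    [0,0,0],
    [0,0,0],
    [0,0,0],
    [0,0,0],
  ],
  twist=[0,0,0,0],
  gripper=2.5,
  squeeze=25,
)

```text
t: 12.98
tool_pos: [0.5322, 0.1021, 0.0781]
orientation: [0.099, 3.139, -0.0]
force: [-0.4, -2.1, 4.4]
opening: 0.0359
gripper_force: 25.0
```

Call:
apply_moves(
  delta_pos=[
    [0,0,-0.3],
    [0,0,-0.4],
    [0,0,-0.4],
    [0,0,-0.4],
    [0,0,0],
    [0,0,0],
    [0,0,0],
    [0,0,0],
  ],
  twist=[0,0,0,0,0,0,0,0],
)

```text
t: 13.98
tool_pos: [0.5317, 0.1022, 0.0925]
orientation: [-0.099, -3.14, 0.0]
force: [0.3, -0.3, -1.9]
opening: 0.0362
gripper_force: 25.0
```

Run:
```python
from h import *
F=[]
for i in range(6):
    robot.read_camera('side'); s=robot.read_state(); F.append(np.r_[s['force'],s['wrist_torque']])
print(np.mean(F,0).round(2),np.std(F,0).round(2))
c=np.load('pics/top1.npz')
T=np.array([px(c,u,v,.022) for u,v in [(324,165),(390,176),(376,261),(309,250)]])[:,:2]; m=T.mean(0)
d=T[0]+T[1]-T[2]-T[3]; print('tray',m,'yaw',np.arctan2(d[1],d[0]),[np.linalg.norm(T[i]-T[i-1]) for i in range(4)])
go(*m,.15)
```

```text
[-0.23  0.08 -2.44  0.04 -0.    0.  ] [0.69 0.24 0.53 0.02 0.01 0.01]
tray [ 0.50840844 -0.1986641 ] yaw -0.20410846541990071 [np.float64(0.25149387997933953), np.float64(0.19214155498832838), np.float64(0.24987281405017966), np.float64(0.18850390640156123)]
t 14.28 pos [0.5319 0.1022 0.0927] tool d cm [  0.45 -30.18  -5.73] yaw y -0.0628 tilt [ 0. -0. -1.] F [-0.47  0.21 -2.84] open 0.03589234987088873
```

2.4 N, so this is the dry car. Carrying it to the tray.

Call:
apply_moves(
  delta_pos=[
    [0,0,-0.7],
    [0,0,-1.2],
    [0,0,-1.5],
    [0,0,-1.5],
    [0,0,-1.2],
    [0,0,-0.6],
    [0,0,0],
    [0,0,0],
  ],
  twist=[0,0,0,0,0,0,0,0],
)

```text
t: 15.28
tool_pos: [0.5314, 0.1022, 0.1589]
orientation: [-0.099, -3.139, 0.0]
force: [-0.3, 0.3, -2.4]
opening: 0.0357
gripper_force: 25.0
```

Call:
apply_moves(
  delta_pos=[
    [0,-1.5,0],
    [0.1,-3.5,0],
    [0.1,-4,0],
    [0.1,-4,0],
    [0.1,-4,0],
    [0.1,-4,0],
    [0,-4,0],
    [0,-3,0],
  ],
  twist=[0,0,0,0,0,0,0,0],
)

```text
t: 16.27
tool_pos: [0.5083, -0.1794, 0.1593]
orientation: [-0.101, -3.139, 0.0]
force: [0.0, 0.6, -1.9]
opening: 0.0356
gripper_force: 25.0
```

Call:
apply_moves(
  delta_pos=[
    [0,-1.7,0],
    [0,-0.5,0],
    [0,0,1],
    [0,0,2],
    [0,0,2],
    [0,0,1.5],
    [0,0,0],
    [0,0,0],
  ],
  twist=[0,0,0,0,0,0,0,0],
)

```text
t: 17.27
tool_pos: [0.5084, -0.1987, 0.0952]
orientation: [0.098, 3.139, -0.0]
force: [0.3, 0.1, -1.9]
opening: 0.0359
gripper_force: 25.0
```

Run:
```python
from h import *
go(.5084,-.1987,.0722)
snap('side','s3.png')
```

```text
t 17.27 pos [ 0.5084 -0.1987  0.0952] tool d cm [-0.   0.   2.3] yaw y -0.0623 tilt [ 7.e-04 -3.e-04 -1.e+00] F [ 0.34  0.08 -1.86] open 0.03592372243051402
```

View pics/s3.png

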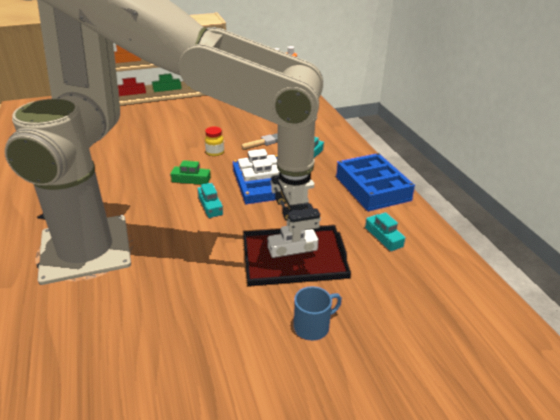

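The dry car is held level at (293,243), over the middle of the tray. The two damp cars are in the mould at (258,165). Lowering 2.2 cm slowly.

Call:
apply_moves(
  delta_pos=[
    [0,0,0.8],
    [0,0,0.6],
    [0,0,0.4],
    [0,0,0.25],
    [0,0,0.15],
    [0,0,0],
    [0,0,0],
  ],
  twist=[0,0,0,0,0,0,0],
)

```text
t: 18.2
tool_pos: [0.508, -0.1989, 0.0728]
orientation: [0.099, 3.14, -0.0]
force: [-0.1, 0.9, -2.9]
opening: 0.0358
gripper_force: 25.0
```

Call:
apply_moves(
  delta_pos=[
    [0,0,0.1],
    [0,0,0],
    [0,0,0],
  ],
  twist=[0,0,0],
)

```text
t: 18.58
tool_pos: [0.5082, -0.199, 0.0721]
orientation: [0.099, 3.139, -0.0]
force: [-1.6, 0.4, 3.5]
opening: 0.0359
gripper_force: 25.0
```

Contact: the force went to +3.5 N. Releasing and retreating.

Call:
apply_moves(
  delta_pos=[
    [0,0,0],
    [0,0,0],
    [0,0,0],
    [0,0,0],
    [0,0,0],
  ],
  twist=[0,0,0,0,0],
  gripper=6,
)

```text
t: 19.2
tool_pos: [0.5079, -0.1988, 0.0716]
orientation: [-0.099, -3.14, 0.0]
force: [0.2, -0.3, -0.7]
opening: 0.0601
gripper_force: 0.0
```

Call:
apply_moves(
  delta_pos=[
    [0,0,-1],
    [0,0,-3],
    [0,0,-4],
    [0,0,-4],
    [0,0,-4],
    [0,0,0],
    [0,0,0],
  ],
  twist=[0,0,0,0,0,0,0],
)

```text
t: 20.08
tool_pos: [0.5078, -0.1988, 0.2317]
orientation: [0.099, 3.14, -0.0]
force: [-0.5, -0.0, -0.8]
opening: 0.0597
gripper_force: 0.0
```

Run:
```python
from h import *
go(.5084,-.1987,.07)
snap('side','s4.png'); im=cv2.imread('pics/s4.png')
cv2.imwrite('pics/c4.png',cv2.resize(im[130:290,180:380],None,fx=3.5,fy=3.5,interpolation=cv2.INTER_CUBIC))
```

```text
t 20.07 pos [ 0.5078 -0.1988  0.2317] tool d cm [-0.05  0.02 16.17] yaw y -0.0628 tilt [ 2.e-04 -1.e-04 -1.e+00] F [-0.48 -0.05 -0.77] open 0.059745454832708926
```

View pics/c4.png

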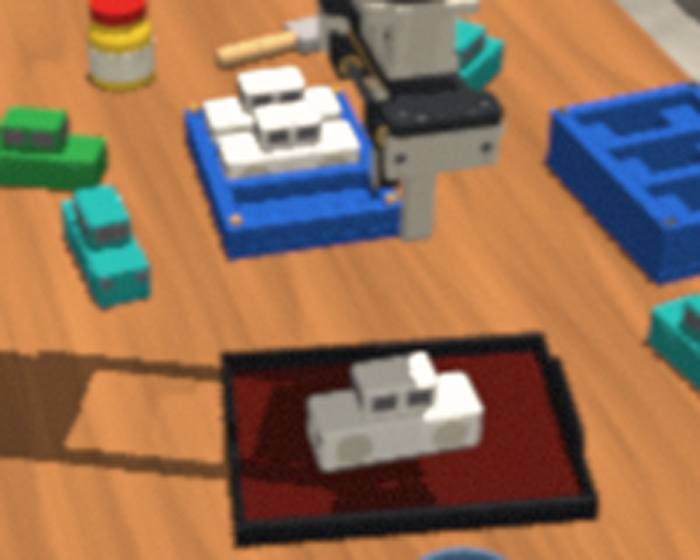

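The dry car is upright on the tray floor at crop (395,415), and the two damp cars are level in their cavities. I'll compare their pixels with the first picture, then hand in.

Run:
```python
from h import *
a=cv2.imread('pics/side1.png',0);b=cv2.imread('pics/s4.png',0)
for n,(y,x,h,w) in {'back roof':(148,246,16,24),'mid roof':(158,250,14,24)}.items():
    r=cv2.matchTemplate(b[y-6:y+h+6,x-6:x+w+6],a[y:y+h,x:x+w],cv2.TM_CCOEFF_NORMED); _,m,_,l=cv2.minMaxLoc(r); print(n,m,l[0]-6,l[1]-6)
```

```text
back roof 0.991339385509491 0 0
mid roof 0.9127306938171387 0 0
```

Zero shift for both, so both damp cars are fully seated.

```bash
python3 -c "
from plant import robot
print(robot.close_job())"
```

```text
the job is handed in; nothing more can be done
None
```

I found the dry car in the right-hand cavity, where it weighed about 2.4 N against 4.4–4.6 N for the other two, and set it on its wheels on the tray floor; both damp cars are back in the mould with no visible shift, and the job is handed in (it returned no verdict).

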